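# Load a fresh D cell into the plate turntable's battery drawer

## Robot

A 6-joint arm with a two-finger parallel gripper is mounted at the origin on the work surface. World frame = base frame: x ahead of the robot, y to its left, z up, the work surface at z = 0. Lengths are in mm, angles in rad, forces in N, time in s.
With the tool pointing down it reaches from about 350 to 975 mm from the base axis. Payload 7.1 kg.
Tool frame: the origin (TCP) lies on the mounting face of the last link; the fingertips stand 182 mm ahead of it and the grasp point (between the pads) lies 163 mm ahead of it (ctrl.tcp_to_tips is the distance from the TCP to the fingertips, in mm); z points along the fingers, y is the direction in which the jaws open and shut (so a half turn about z gives the same grasp; the last joint's range is limited). The gripper opens to 88 mm and grips with 3 to 60 N. Pads are 20 mm wide; open, the fingers measure 115 mm over their backs; the gripper's body (75 mm by 178 mm) begins 61 mm behind the grasp point.
Start: joints at [-1.236, 0.423, 1.63, -0, 1.089, -0.019], TCP at [216.558, -586.267, 404.675] pointing down, gripper open.
Joint ranges: [-3, 3], [-0.9, 2.11], [0.09, 2.58], [-1.31, 4.45], [0.11, 2.69], [-2.54, 2.54]. Speed limits (rad/s): [2.39, 2.39, 3.01, 3.14, 3.14, 3.14].

## Interface

Orientations are given as a rotation vector (axis times angle).
In Python, from workcell import ctrl gives the robot as it stands. The module is installed in compiled form; this text tells all that it offers.
- The arm moves only by the tool send_rows, never from a script. Its argument "commands" is a list of rows, each an object with "translation": the shift along the world's x, y, z normalised to -1 to 1, where 1 is 0.1 m, a list of three; "twist": the turn, a rotation vector about the world's x, y, z normalised to -1 to 1, where 1 is 0.5 rad, a list of three. A call has exactly 10 rows; each row is the pose to reach, as a shift and turn from the pose commanded when the call began; what a row does not reach only later rows make up. A row lasts 1/10 s, in which the tool goes at most 50 mm and 8.59 degrees, less where a joint would pass 70% of its speed; a pose out of reach is approached as far as the arm can. A call with a number of a shift or a turn outside -1 to 1 is refused whole. A call with a gripper value outside its range is refused whole. "grip" is the closure, from -1 (fully open) to 1 (shut), set as the call begins (left out, the last holds). The fingers move at their own pace and stop on an object; the grip force is fixed at half the most. Time passes only in rows, so rows that repeat a pose let the fingers close, or fill a call up. It gives the time, the measured TCP pose, the force and the opening at its end, in the units of the state.
- ctrl.get_obs(): the state, without advancing time (a new reading comes with each control period).
- ctrl.get_image(name): name is "scene" or "top"; returns a dict with "img" (400x640x3 uint8, red, green, blue), "intrinsics" (3x3 intrinsics, pixels), "dist" ([k1, k2, p1, p2, k3] as OpenCV has them; the pictures are not rectified), "cam_to_world" (4x4, takes a point from camera to world coordinates). Camera axes: x right, y down, z forward; pixel columns grow to the right and rows downward; lengths in mm; the calibration is good to about 2 mm. A picture is of the moment at which its call begins. There is no depth.
- ctrl.close_job(): hands the job in, once; it reports no verdict.
The state is a dict: "t": time; "qpos": joint angles; "qvel": joint speeds; "joint_torque": joint torques, N m; "ee_pos": TCP position; "orientation": TCP orientation; "ft_force": force on the tool from outside, world axes, zero at the start; "moment": the same for the moment, N m; "width": finger opening in mm.
Only numpy, scipy, OpenCV 4.12 (cv2) and the standard library are available. Lean on these libraries where they do the work, as an engineer would, in place of code of your own. Each camera call takes 0.05 s, during which the arm holds its last target. There are 200 camera calls.

## Task

The plate turntable needs its new battery: take the fresh cell (blue jacket) from the rack and fit it in the open battery drawer, pressing its flat end against the coil spring and then letting its button end down in front of the brass contact, so that it lies level and fully home; let go of it. Then push the drawer fully shut. Leave the spent cell (red tape), the dish on the turntable and everything else on the bench where they are.

Things in the scene. Friction and masses are not known exactly. Their poses are not given: they have to be found in the camera images.
- cell_center (a point): The fresh cell, D size: blue jacket, brass-coloured band near its button end; can 33 mm diameter, 59.5 mm long, 61.5 mm over the steel button; about 140 g. It starts level in one of the rack's two places, axis 31 mm above the bench, sides free for fingers. This point: middle of its axis and of its 61.5 mm length; x axis from flat end to button end, y and z roll with the cell.
- cell_button (a point): Outer face of the fresh cell's steel button (10 mm diameter, 2 mm proud of the can), on its axis, 30.75 mm from the cell's centre.
- spent_center (a point): Bystander: middle of the axis of the spent cell, same size as the fresh one, black jacket with a red tape band near its button. It lies in the rack's other place, side by side with the fresh cell, 72 mm from axis to axis. It stays there.
- rack: Grey low rack, fixed: base plate 74 x 128 mm, 6 mm thick; each of its two places is a pair of V saddles 7 mm wide, 42 mm apart, 29 mm across, up to 20 mm high. Origin at the centre of its underside; x along the cells towards their buttons, y across them, places at y = +36 and -36 mm.
- turntable: Battery turntable for petri dishes, fixed: white box 160 mm deep (x), 140 mm wide (y), top 58 mm above the bench; platform on it 110 mm diameter, centred at x = +20 mm, top at 72 mm; the dish on it reaches 87 mm. Origin at the centre of its underside; x from its front (drawer side, facing the robot) to its back. Black knob at y = +42 mm, 14 mm proud of the front.
- drawer (a joint): Opening of the battery drawer in m: 0 fully shut, 0.110 fully open at its stop. It slides along the turntable's x axis, 22 mm to the -y side of its middle, stays where left (friction about 2 N) and starts open within 8 mm of its stop. Pressing the cell against the coil spring also carries the drawer to its open stop.
- drawer_cradle (a point): Middle of the cell's axis when the cell is home in the drawer, 33 mm above the bench; moves with the drawer. x axis along the drawer into the turntable (home cell: flat end at -x, button at +x), z up. Two V saddles (at x = -21 and +19 mm, 8 mm wide, 29 mm across, tops at z = -11 mm) carry and centre the cell; between them a tongue 26 mm wide, top at z = -20 mm. No side walls.
- drawer_contact (a point): Centre of the brass contact's face that the button meets, in the drawer, at x = +30.75 mm, z = -1 mm from drawer_cradle, same axes. The contact and the wall behind it (36 mm wide, 5 mm thick) end at about the height of the home cell's axis (33 mm above the bench); fully open, the wall stands 32 mm before the turntable's box.
- spring_end (a point): Middle of the free end of the coil spring: a disc of 15 mm diameter on the axis of the home cell, facing +x (axes as drawer_cradle). From drawer_cradle it stands at x = -20.75 mm when free, -30.75 mm with the cell home, -37.75 mm when squeezed solid; the panel's inner face behind it is at x = -42.75 mm. Stiffness 600 N/m: 6 N with the cell home, 10 N solid.
- drawer_front (a point): Centre of the outer face of the drawer's blue front panel (60 mm wide, 6 mm thick, from 10 to 56 mm above the bench), 48.75 mm before drawer_cradle, same axes. A finger ridge 30 mm wide and 5 mm proud runs across it 16 to 20 mm above this point. The drawer is shut by pushing this face along +x.
- dish: Bystander: the closed petri dish on the turntable's platform: clear, 89 mm diameter, 15 mm high. Origin at the centre of its underside.
- dishes: Bystander: a stack of three closed petri dishes, 89 mm diameter, 46 mm high. Origin at the centre of its underside.
- burner: Bystander: a blue-green gas burner, 62 mm square block 40 mm high with a dark cup on an arm, about 105 mm high in all. Origin at the centre of its underside.
- cup: Bystander: an orange cup of pens, 68 mm diameter, 75 mm high, pens up to 150 mm high. Origin at the centre of its underside.
- marker: Bystander: a white marker pen with a green cap lying flat, 135 mm long along its y, 18 mm thick. Origin at the centre of its underside.
- lighter: Bystander: a blue pocket lighter lying flat, 76 mm long, 24 mm wide, 15 mm high. Origin at the centre of its underside.

How it is judged:
By the outcome, as a careful person would: the job done as asked, in the order asked, and still so for the second after the job is handed in, with the robot touching nothing.
It also fails if it takes over 48 s, if anything falls off the work surface, if the arm or the gripper's body presses on something with over 40 N, if the wrist force passes 120 N, or if a joint passes its speed limit or range.

## Working session

There is one attempt and no reset: what is moved stays moved. The work goes in short steps, Python scripts to look and compute and a tool call to move; the robot and the scene stay as the last step left them, time stands still between calls to the robot, and variables do not carry over. Pictures are saved under pics/ and viewed, about 8 in all and at most 12, crops included, and the job is handed in when it is done.

Besides the shell and the picture viewer there is one more tool, called after "Request:" as a command line: name --argument value ..., lists and objects as JSON in quotes. send_rows: Moves the arm, as the interface text tells. Its arguments: {"type":"object","properties":{"commands":{"type":"array","items":{"type":"object","properties":{"translation":{"type":"array","items":{"type":"number"}},"twist":{"type":"array","items":{"type":"number"}}}}},"grip":{"type":"number"}},"required":["commands"]}

```bash
mkdir -p pics; cat > h.py <<'E'
import numpy as np, cv2
from workcell import ctrl
def snap(name,fn,crop=None,scale=1):
    d=ctrl.get_image(name); im=d['img'][:,:,::-1].copy()
    np.save(f'pics/{fn}.npy',d,allow_pickle=True)
    if crop: u0,v0,u1,v1=crop; im=im[v0:v1,u0:u1]
    if scale!=1: im=cv2.resize(im,None,fx=scale,fy=scale,interpolation=cv2.INTER_CUBIC)
    cv2.imwrite(f'pics/{fn}.png',im); return d
def load(fn): return np.load(f'pics/{fn}.npy',allow_pickle=True).item()
def ray(d,uv):
    p=cv2.undistortPoints(np.array(uv,float).reshape(-1,1,2),np.array(d['intrinsics'],float),np.array(d['dist'],float)).reshape(-1,2)
    T=np.array(d['cam_to_world']); r=np.c_[p,np.ones(len(p))]@T[:3,:3].T
    return T[:3,3],r
def at_z(d,uv,z):
    o,r=ray(d,uv); return o+r*((z-o[2])/r[:,2])[:,None]
def proj(d,P):
    T=np.linalg.inv(np.array(d['cam_to_world'])); 
    return cv2.projectPoints(np.array(P,float).reshape(-1,1,3),cv2.Rodrigues(T[:3,:3])[0],T[:3,3],np.array(d['intrinsics'],float),np.array(d['dist'],float))[0].reshape(-1,2)
E
python3 - <<'E'
from h import *
np.set_printoptions(precision=2,suppress=True)
for n in('top','scene'):
    d=snap(n,n+'0'); print(n,np.array(d['intrinsics']),np.array(d['cam_to_world']))
print(ctrl.get_obs(),ctrl.tcp_to_tips)
E
```

```text
top [[483.72   0.   313.01]
 [  0.   483.72 207.41]
 [  0.     0.     1.  ]] [[  -0.01   -0.99    0.15  421.01]
 [  -1.      0.01    0.03   -8.8 ]
 [  -0.03   -0.15   -0.99 1216.77]
 [   0.      0.      0.      1.  ]]
scene [[515.34   0.   327.04]
 [  0.   515.34 192.69]
 [  0.     0.     1.  ]] [[   0.73    0.55   -0.41 1246.54]
 [   0.69   -0.59    0.43 -686.12]
 [  -0.01   -0.6    -0.8  1353.22]
 [   0.      0.      0.      1.  ]]
{'t': 0.1, 'qpos': array([-1.24,  0.42,  1.63,  0.  ,  1.09, -0.02]), 'qvel': array([ 0.,  0., -0.,  0.,  0.,  0.]), 'joint_torque': array([ -0.  , -54.56, -27.43,   0.06,   0.02,  -0.  ]), 'ee_pos': array([ 216.48, -586.04,  403.99]), 'orientation': array([-3.09, -0.55,  0.  ]), 'ft_force': array([-0.13, -0.02,  0.03]), 'moment': array([ 0.03,  0.02, -0.03]), 'width': 87.61169731319956} 182.0
```

View pics/top0.png

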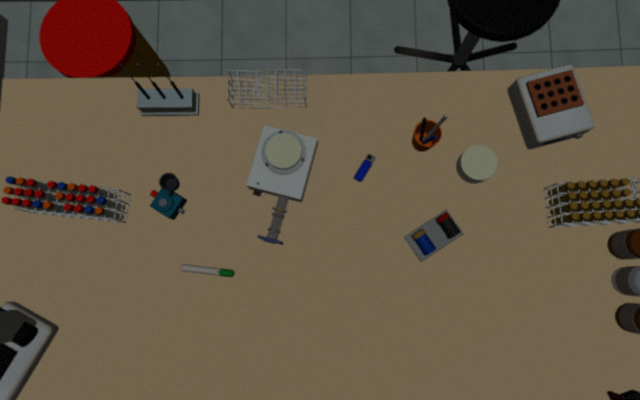

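View pics/scene0.png

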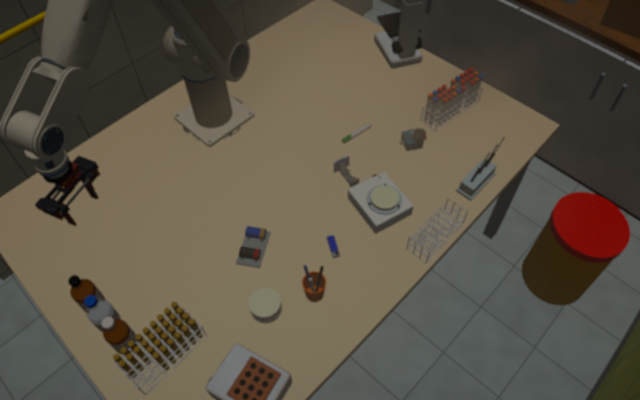

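The top view shows the rack at about (434,235) and the turntable at (283,165), with its drawer running down to (270,240). I'll enlarge both into one picture.

```bash
python3 - <<'E'
from h import *
im=load('top0')['img'][:,:,::-1]
def c(im,u,v,w,h,s):
    o=cv2.resize(im[v:v+h,u:u+w],None,fx=s,fy=s,interpolation=cv2.INTER_CUBIC)
    o=np.clip(o.astype(float)*1.6,0,255).astype(np.uint8)
    for k in range(0,w,10): cv2.putText(o,str(u+k),(k*s,8),0,.3,(255,255,255)); cv2.line(o,(k*s,0),(k*s,h*s),(0,255,255) ,1) if k%20==0 else 0
    for k in range(0,h,10): cv2.putText(o,str(v+k),(0,k*s+4),0,.3,(255,255,255)); cv2.line(o,(0,k*s),(w*s,k*s),(0,255,255),1) if k%20==0 else 0
    return o
a=c(im,400,205,66,60,6); b=c(im,240,170,66,80,6)
H=480; a=cv2.copyMakeBorder(a,0,H-a.shape[0],0,4,0)
cv2.imwrite('pics/c1.png',np.hstack([a,b]))
E
```

```text
(no output)
```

View pics/c1.png

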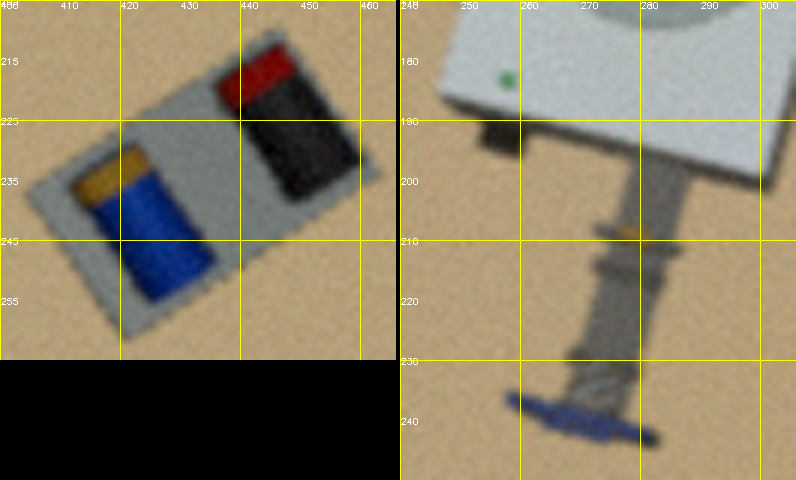

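```bash
python3 - <<'E'
from h import *
np.set_printoptions(precision=1,suppress=True)
d=load('top0'); T=np.array(d['cam_to_world']);print(d['dist'])
def rep(n,P): print(n,P[:,:2].tolist() if 0 else np.round(P[:,:2],1).tolist())
c=at_z(d,[(417.5,232),(430.5,252)],31); rep('cell',c); v=c[0]-c[1]; print(np.linalg.norm(v),np.degrees(np.arctan2(v[1],v[0])),c.mean(0))
r=at_z(d,[(404.5,237),(446.5,209.5),(463,234.5),(421,262)],6); rep('rack',r); print(r.mean(0))
for i in range(4):
  e=r[(i+1)%4]-r[i]; print(np.linalg.norm(e),np.degrees(np.arctan2(e[1],e[0])))
f=at_z(d,[(247,184.5),(301.5,199)],58); rep('box front top',f); e=f[1]-f[0]; print(np.linalg.norm(e),np.degrees(np.arctan2(e[1],e[0]))+90,f.mean(0))
f=at_z(d,[(258,236),(282.5,243.5)],56); rep('panel top',f); e=f[1]-f[0]; print(np.linalg.norm(e),np.degrees(np.arctan2(e[1],e[0]))+90,f.mean(0))
print('contact', at_z(d,[(279,209)],33))
E
```

```text
[0. 0. 0. 0. 0.]
cell [[532.8, -227.2], [484.0, -256.4]]
56.89998298308233 30.860622955066138 [ 508.4 -241.8   31. ]
rack [[523.0, -199.3], [590.9, -305.8], [527.9, -343.0], [460.9, -237.4]]
[ 525.7 -271.4    6. ]
126.29071390441428 -57.48531805377107
73.1726086950131 -149.4122955936984
125.09065658458482 122.38032976811492
72.84880466391893 31.52357343835972
box front top [[651.3, 187.7], [613.6, 54.3]]
138.64088275080053 -15.772060283402467 [632.4 121.   58. ]
panel top [[524.8, 159.8], [506.1, 100.6]]
62.15156782890541 -17.519811970741046 [515.4 130.2  56. ]
contact [[593.3 111.6  33. ]]
```

The crop shows the fresh cell with its button end at (417.5,232) and its flat end at (430.5,252). The drawer panel runs from (258,236) to (282.5,243.5), and the box front from (247,184.5) to (301.5,199). I'll start the approach and check against the scene camera.

Request:
send_rows --commands '[{"translation": [0.1,0.1,0],"twist": [0,0,0.04]},{"translation": [0.2,0.2,0],"twist": [0,0,0.08]},{"translation": [0.3,0.3,0],"twist": [0,0,0.12]},{"translation": [0.4,0.4,0],"twist": [0,0,0.16]},{"translation": [0.5,0.5,0],"twist": [0,0,0.2]},{"translation": [0.6,0.6,0],"twist": [0,0,0.24]},{"translation": [0.7,0.7,0],"twist": [0,0,0.28]},{"translation": [0.8,0.8,0],"twist": [0,0,0.32]},{"translation": [0.9,0.9,0],"twist": [0,0,0.36]},{"translation": [1,1,0],"twist": [0,0,0.4]}]' --grip -0.3

```text
t: 1.1
ee_pos: [317.4, -485.4, 404.7]
orientation: [3.021, 0.861, 0.0]
ft_force: [-0.1, -0.6, -0.7]
width: 56.9
```

Request:
send_rows --commands '[{"translation": [0.1,0.1,0]},{"translation": [0.2,0.2,0]},{"translation": [0.3,0.3,0]},{"translation": [0.4,0.4,0]},{"translation": [0.5,0.5,0]},{"translation": [0.6,0.6,0]},{"translation": [0.7,0.7,0]},{"translation": [0.8,0.8,0]},{"translation": [0.9,0.9,0]},{"translation": [1,1,0]}]'

```text
validation failed for argument at $.co...
```

```bash
python3 - <<'E'
from h import *
im=load('scene0')['img'][:,:,::-1]
def c(im,u,v,w,h,s):
    o=cv2.resize(im[v:v+h,u:u+w],None,fx=s,fy=s,interpolation=cv2.INTER_CUBIC)
    o=np.clip(o.astype(float)*1.6,0,255).astype(np.uint8)
    for k in range(0,w,10): cv2.putText(o,str(u+k),(k*s,8),0,.3,(255,255,255)); cv2.line(o,(k*s,0),(k*s,h*s),(0,255,255) ,1) if k%20==0 else 0
    for k in range(0,h,10): cv2.putText(o,str(v+k),(0,k*s+4),0,.3,(255,255,255)); cv2.line(o,(0,k*s),(w*s,k*s),(0,255,255),1) if k%20==0 else 0
    return o
a=c(im,230,220,48,50,8); b=c(im,325,150,50,50,8)
cv2.imwrite('pics/c2.png',np.hstack([a,b]))
E
```

```text
(no output)
```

View pics/c2.png

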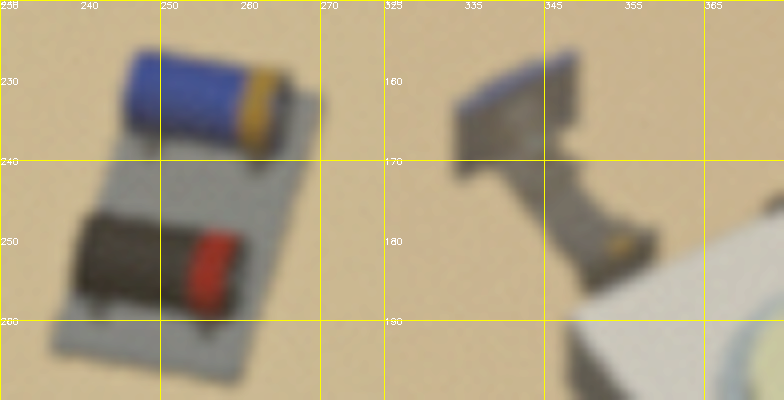

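The scene crop shows the fresh cell spanning (246,226) to (265,240), the inner panel's top corners at about (334,164) and (348.5,158), and the brass contact at (354,180). I'll project my model into both views to compare.

```bash
cat >> h.py <<'E'
def fr(c,yaw):
    a=np.radians(yaw); ex=np.array([np.cos(a),np.sin(a),0]); ey=np.array([-np.sin(a),np.cos(a),0])
    return lambda x,y,z: np.array([c[0],c[1],0])+x*ex+y*ey+np.array([0,0,z])
E
python3 - <<'E'
from h import *
from scipy.optimize import least_squares
np.set_printoptions(precision=1,suppress=True)
s=load('scene0'); t=load('top0')
# turntable: front top corners + panel top outer corners + box + contact
def tt(p):
    f=fr(p[:2],p[2]); 
    return f
# origin: turntable front centre at bench on drawer axis offset; p=[x,y,yaw,face distance]
def res(p):
    f=fr(p[:2],p[2]); D=p[3]
    # top view: ridge 5 proud at z 51, panel top z 56 outer
    P=[f(0,70,58),f(0,-70,58),f(160,70,58),f(160,-70,58),f(-D+3,-22+30,56),f(-D+3,-22-30,56),f(-D+79.5,-22,33)]
    Q=[(247,184.5),(301.5,199),(264,126),(317,139),(258,236),(282.5,243.5),(279,208.7)]
    e=proj(t,P)-Q
    P2=[f(-D+6,-22+30,56),f(-D+6,-22-30,56),f(-D+79.5,-22,32),f(0,-70,58)]
    Q2=[(349,157.5),(333.7,164.5),(354.2,180.3),(348.5,189.7)]
    e2=proj(s,P2)-Q2
    return np.r_[e.ravel(),e2.ravel()]
r=least_squares(res,[632,121,-16,115],loss='soft_l1'); print(r.x,r.fun.reshape(-1,2))
f=fr(r.x[:2],r.x[2]); print('cradle now',f(-r.x[3]+48.75,-22,33),'at stop',f(-67.75,-22,33))
def rc(p):
    f=fr(p[:2],p[2]); g=lambda v,P:proj(v,P)
    P=[f(37,64,6),f(37,-64,6),f(-37,-64,6),f(-37,64,6)]
    e=g(t,P)-[(404.5,237),(446.5,209.5),(463,234.5),(421,262)]
    e2=g(s,[f(37,64,6),f(37,-64,6),f(-37,-64,6)])-[(270.5,232),(260,268),(236.5,263.5)]
    return np.r_[e.ravel(),e2.ravel()]
r=least_squares(rc,[525,-271,31.5],loss='soft_l1'); print('rack',r.x,r.fun.reshape(-1,2))
f=fr(r.x[:2],r.x[2]); print('place',f(0,36,31))
a=np.radians(r.x[2])
# cell ends along axis: silhouette outline ends
def ends(d): return [proj(d,[f(x,36+y,31+z) for x in (28.75,-30.75) for y,z in((16.5,0),(-16.5,0),(0,16.5))])]
print(ends(t),ends(s))
E
```

```text
[631.4 122.5 -15.2 114.5] [[-0.9  0.6]
 [-0.3  0.3]
 [-0.4 -2. ]
 [ 0.9 -1.6]
 [ 0.2 -0.5]
 [-0.4 -1.7]
 [ 0.5  0.9]
 [-0.1 -0.4]
 [-0.2 -0.1]
 [-1.  -0.1]
 [-1.8 -0.8]]
cradle now [562.2 118.5  33. ] at stop [560.2 119.   33. ]
rack [ 527.2 -271.5   32.5] [[-0.7 -0.4]
 [-0.2 -0.8]
 [ 0.9 -1.1]
 [ 0.  -0.3]
 [-0.4 -1. ]
 [-0.8 -1. ]
 [-1.2 -0.7]]
place [ 507.9 -241.1   31. ]
[array([[411.2, 236. ],
       [422.5, 228.6],
       [418.1, 231.6],
       [425.4, 256.6],
       [436.7, 249.1],
       [432.5, 252.5]])] [array([[265.7, 229.3],
       [262.9, 238.4],
       [263.7, 230.9],
       [247. , 226.2],
       [244. , 235.2],
       [244.7, 227.7]])]
```

Request:
send_rows --commands '[{"translation": [0.1,0.1,0],"twist": [0,0,0]},{"translation": [0.2,0.2,0],"twist": [0,0,0]},{"translation": [0.3,0.3,0],"twist": [0,0,0]},{"translation": [0.4,0.4,0],"twist": [0,0,0]},{"translation": [0.5,0.5,0],"twist": [0,0,0]},{"translation": [0.6,0.6,0],"twist": [0,0,0]},{"translation": [0.7,0.7,0],"twist": [0,0,0]},{"translation": [0.8,0.8,0],"twist": [0,0,0]},{"translation": [0.9,0.9,0],"twist": [0,0,0]},{"translation": [1,1,0],"twist": [0,0,0]}]'

```text
t: 2.1
ee_pos: [417.4, -385.4, 404.7]
orientation: [3.022, 0.859, 0.0]
ft_force: [0.0, -0.2, 0.2]
width: 56.9
```

Request:
send_rows --commands '[{"translation": [0.1,0.1,-0.1],"twist": [0,0,0]},{"translation": [0.2,0.2,-0.2],"twist": [0,0,0]},{"translation": [0.3,0.3,-0.3],"twist": [0,0,0]},{"translation": [0.4,0.4,-0.4],"twist": [0,0,0]},{"translation": [0.5,0.5,-0.5],"twist": [0,0,0]},{"translation": [0.6,0.6,-0.6],"twist": [0,0,0]},{"translation": [0.7,0.7,-0.7],"twist": [0,0,0]},{"translation": [0.8,0.8,-0.8],"twist": [0,0,0]},{"translation": [0.85,0.9,-0.9],"twist": [0,0,0]},{"translation": [0.9,1,-1],"twist": [0,0,0]}]'

```text
t: 3.1
ee_pos: [507.0, -285.4, 303.8]
orientation: [-3.022, -0.859, 0.0]
ft_force: [0.1, 0.1, 0.1]
width: 57.0
```

Request:
send_rows --commands '[{"translation": [0,0.1,-0.05],"twist": [0,0,0]},{"translation": [0,0.2,-0.1],"twist": [0,0,0]},{"translation": [0,0.3,-0.15],"twist": [0,0,0]},{"translation": [0,0.4,-0.2],"twist": [0,0,0]},{"translation": [0.006,0.44,-0.25],"twist": [0,0,0]},{"translation": [0.006,0.44,-0.3],"twist": [0,0,0]},{"translation": [0.006,0.44,-0.35],"twist": [0,0,0]},{"translation": [0.006,0.44,-0.4],"twist": [0,0,0]},{"translation": [0.006,0.44,-0.4],"twist": [0,0,0]},{"translation": [0.006,0.44,-0.4],"twist": [0,0,0]}]'

```text
t: 4.1
ee_pos: [507.1, -242.6, 264.5]
orientation: [-3.022, -0.858, 0.0]
ft_force: [-0.4, -0.2, 0.6]
width: 57.0
```

```bash
python3 - <<'E'
from h import *
o=ctrl.get_obs(); p=o['ee_pos']; print(p,o['orientation'])
a=snap('top','top1'); b=snap('scene','scene1')
def c(d,u,v,w,h,s):
    o=cv2.resize(d['img'][v:v+h,u:u+w,::-1],None,fx=s,fy=s,interpolation=cv2.INTER_CUBIC)
    o=np.clip(o.astype(float)*1.6,0,255).astype(np.uint8)
    # model: tips of open fingers (inner faces +-28.5, pads 20 wide) at z tip
    f=fr(p[:2],31.74)
    for y in (28.5,-28.5):
        for x in (-10,10):
            q=(proj(d,[f(x,y,p[2]-182)])[0]-[u,v]+.5)*s; cv2.circle(o,tuple(int(k) for k in q),3,(0,255,0),1)
    q=(proj(d,[f(0,0,31)])[0]-[u,v]+.5)*s; cv2.circle(o,tuple(int(k) for k in q),3,(255,0,255),-1)
    return o
cv2.imwrite('pics/c3.png',np.hstack([c(a,390,190,50*2//2*2-25,75,5)[:375,:375],c(b,220,180,75,75,5)]))
E
```

```text
[ 507.12335244 -242.55411836  264.52245915] [-3.02199466e+00 -8.58097980e-01  2.89410924e-04]
```

View pics/c3.png

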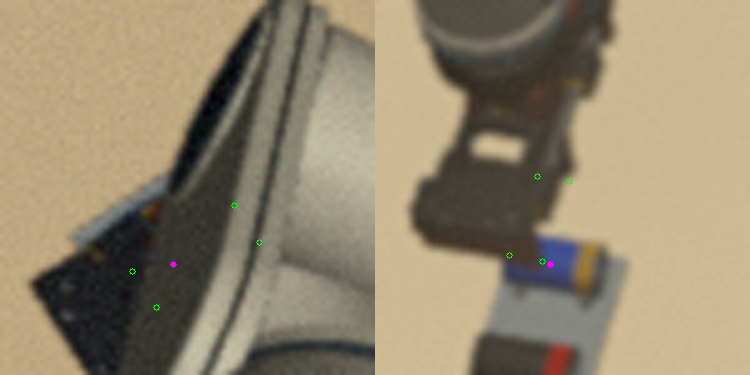

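The model and picture agree within about 1 px, and the fingers straddle the cell. I'll descend 70 mm with a small shift of 1.5 mm, then grip.

Request:
send_rows --commands '[{"translation": [0.01,0.01,-0.1],"twist": [0,0,0]},{"translation": [0.01,0.01,-0.2],"twist": [0,0,0]},{"translation": [0.01,0.01,-0.3],"twist": [0,0,0]},{"translation": [0.01,0.01,-0.4],"twist": [0,0,0]},{"translation": [0.01,0.01,-0.5],"twist": [0,0,0]},{"translation": [0.01,0.01,-0.6],"twist": [0,0,0]},{"translation": [0.01,0.01,-0.65],"twist": [0,0,0]},{"translation": [0.01,0.01,-0.7],"twist": [0,0,0]},{"translation": [0.01,0.01,-0.7],"twist": [0,0,0]},{"translation": [0.01,0.01,-0.7],"twist": [0,0,0]}]'

```text
t: 5.2
ee_pos: [508.2, -241.3, 194.8]
orientation: [3.022, 0.859, 0.0]
ft_force: [0.6, 0.2, -0.2]
width: 57.3
```

Request:
send_rows --commands '[{"translation": [0,0,0],"twist": [0,0,0]},{"translation": [0,0,0],"twist": [0,0,0]},{"translation": [0,0,0],"twist": [0,0,0]},{"translation": [0,0,0],"twist": [0,0,0]},{"translation": [0,0,0],"twist": [0,0,0]},{"translation": [0,0,0],"twist": [0,0,0]},{"translation": [0,0,0],"twist": [0,0,0]},{"translation": [0,0,0],"twist": [0,0,0]},{"translation": [0,0,0],"twist": [0,0,0]},{"translation": [0,0,0],"twist": [0,0,0]}]' --grip 1

```text
t: 6.2
ee_pos: [508.6, -241.6, 195.1]
orientation: [3.021, 0.859, 0.002]
ft_force: [2.1, -4.7, 4.0]
width: 32.4
```

Request:
send_rows --commands '[{"translation": [0,0,0.1],"twist": [0,0,0]},{"translation": [0,0,0.25],"twist": [0,0,0]},{"translation": [0,0,0.4],"twist": [0,0,0]},{"translation": [0,0,0.55],"twist": [0,0,0]},{"translation": [0,0.05,0.7],"twist": [0,0,0]},{"translation": [0,0.1,0.8],"twist": [0,0,0]},{"translation": [0,0.2,0.9],"twist": [0,0,0]},{"translation": [0,0.3,0.9],"twist": [0,0,0]},{"translation": [0,0.4,0.9],"twist": [0,0,0]},{"translation": [0,0.5,0.9],"twist": [0,0,0]}]'

```text
t: 7.2
ee_pos: [507.9, -190.0, 284.1]
orientation: [-3.021, -0.859, 0.002]
ft_force: [0.9, -0.7, -2.0]
width: 32.4
```

Request:
send_rows --commands '[{"translation": [0,0.1,0],"twist": [0,0,-0.05]},{"translation": [0,0.2,0],"twist": [0,0,-0.1]},{"translation": [0,0.3,0],"twist": [0,0,-0.15]},{"translation": [0,0.4,0],"twist": [0,0,-0.2]},{"translation": [0,0.5,0],"twist": [0,0,-0.25]},{"translation": [0,0.6,0],"twist": [0,0,-0.3]},{"translation": [0,0.7,0],"twist": [0,0,-0.35]},{"translation": [0,0.8,0],"twist": [0,0,-0.4]},{"translation": [0,0.9,0],"twist": [0,0,-0.45]},{"translation": [0,1,0],"twist": [0,0,-0.5]}]'

```text
t: 8.2
ee_pos: [507.8, -90.2, 284.0]
orientation: [-3.105, -0.474, 0.002]
ft_force: [-0.4, -0.7, -0.9]
width: 32.0
```

Request:
send_rows --commands '[{"translation": [0,0.1,0],"twist": [0,0,-0.06]},{"translation": [0,0.2,0],"twist": [0,0,-0.12]},{"translation": [0,0.3,0],"twist": [0,0,-0.18]},{"translation": [0,0.4,0],"twist": [0,0,-0.24]},{"translation": [0,0.5,0],"twist": [0,0,-0.3]},{"translation": [0,0.6,0],"twist": [0,0,-0.36]},{"translation": [0,0.7,0],"twist": [0,0,-0.42]},{"translation": [0,0.8,0],"twist": [0,0,-0.48]},{"translation": [0,0.9,0],"twist": [0,0,-0.54]},{"translation": [0,1,0],"twist": [0,0,-0.6]}]'

```text
t: 9.2
ee_pos: [507.7, 9.7, 283.9]
orientation: [-3.142, -0.005, 0.002]
ft_force: [-0.6, 0.0, -1.1]
width: 32.3
```

```bash
cat >> h.py <<'E'
from scipy.spatial.transform import Rotation as R
C=[560.7,118.7]; YAW=-15.5; L=164.
def target(cx,cz,th,C=C,yaw=YAW,lat=0):
    f=fr(C,yaw); a=np.radians(th)
    pos=f(cx-L*np.sin(a),lat,33+cz+L*np.cos(a))
    A=np.radians(yaw); ex=np.array([np.cos(A),np.sin(A),0]); ey=np.array([-np.sin(A),np.cos(A),0])
    R0=np.c_[ex,-ey,[0,0,-1]]
    return pos,R.from_rotvec(-a*ey)*R.from_matrix(R0)
def delta(*k,**kw):
    o=ctrl.get_obs(); p,r=target(*k,**kw)
    print(k,'dtrans',np.round((p-o['ee_pos'])/100,3),'twist',np.round((r*R.from_rotvec(o['orientation']).inv()).as_rotvec()/.5,3))
def cellpose(C=C,yaw=YAW):
    o=ctrl.get_obs(); r=R.from_rotvec(o['orientation']).as_matrix(); c=o['ee_pos']+L*r[:,2]
    f=fr(C,yaw); d=c-f(0,0,33); a=np.radians(yaw)
    F=o['ft_force']; ex=np.array([np.cos(a),np.sin(a),0])
    print('cell rel cradle x %.1f y %.1f z %.1f'%(d@ex,d@[-ex[1],ex[0],0],d[2]),'tilt %.1f yaw %.1f'%(np.degrees(np.arcsin(r[2,0])),np.degrees(np.arctan2(r[1,0],r[0,0]))),'Fx %.1f Fz %.1f'%(F@ex,F[2]),F.round(1),'t',o['t'],'w',o['width'])
E
python3 - <<'E'
from h import *
cellpose(); delta(18,70,15); delta(18,11,15)
E
```

```text
cell rel cradle x -22.2 y -119.2 z 86.9 tilt -0.1 yaw 0.2 Fx -0.6 Fz -1.1 [-0.6  0.  -1.1] t 9.2 w 32.27142218518658
(18, 70, 15) dtrans [ 0.295  1.155 -0.225] twist [-0.071 -0.524 -0.544]
(18, 11, 15) dtrans [ 0.295  1.155 -0.815] twist [-0.071 -0.524 -0.544]
```

Request:
send_rows --commands '[{"translation": [0.03,0.1,0],"twist": [-0.007,-0.052,-0.054]},{"translation": [0.06,0.2,0],"twist": [-0.014,-0.105,-0.109]},{"translation": [0.09,0.3,0],"twist": [-0.021,-0.157,-0.163]},{"translation": [0.12,0.4,0],"twist": [-0.028,-0.21,-0.218]},{"translation": [0.15,0.5,0],"twist": [-0.035,-0.262,-0.272]},{"translation": [0.18,0.6,0],"twist": [-0.043,-0.314,-0.326]},{"translation": [0.21,0.7,0],"twist": [-0.05,-0.367,-0.381]},{"translation": [0.24,0.8,0],"twist": [-0.057,-0.419,-0.435]},{"translation": [0.27,0.9,0],"twist": [-0.064,-0.472,-0.49]},{"translation": [0.3,1,0],"twist": [-0.071,-0.524,-0.544]}]'

```text
t: 10.2
ee_pos: [537.6, 109.7, 283.9]
orientation: [3.051, -0.415, 0.403]
ft_force: [0.5, -0.5, -1.4]
width: 32.4
```

Request:
send_rows --commands '[{"translation": [0,0.05,-0.05],"twist": [0,0,0]},{"translation": [0,0.1,-0.1],"twist": [0,0,0]},{"translation": [0,0.155,-0.15],"twist": [0,0,0]},{"translation": [0,0.155,-0.2],"twist": [0,0,0]},{"translation": [0,0.155,-0.25],"twist": [0,0,0]},{"translation": [0,0.155,-0.3],"twist": [0,0,0]},{"translation": [0,0.155,-0.35],"twist": [0,0,0]},{"translation": [0,0.155,-0.4],"twist": [0,0,0]},{"translation": [0,0.155,-0.4],"twist": [0,0,0]},{"translation": [0,0.155,-0.4],"twist": [0,0,0]}]'

```text
t: 11.2
ee_pos: [538.2, 124.2, 244.6]
orientation: [3.051, -0.414, 0.404]
ft_force: [-0.2, -0.6, -1.0]
width: 32.5
```

```bash
python3 - <<'E'
from h import *
cellpose()
o=ctrl.get_obs(); r=R.from_rotvec(o['orientation']).as_matrix(); c=o['ee_pos']+L*r[:,2]; ax=r[:,0]
f=fr(C,YAW)
def c_(d,u,v,w,h,s):
    o=cv2.resize(d['img'][v:v+h,u:u+w,::-1],None,fx=s,fy=s,interpolation=cv2.INTER_CUBIC)
    o=np.clip(o.astype(float)*1.6,0,255).astype(np.uint8)
    def dot(P,col):
        for q in proj(d,P): cv2.circle(o,tuple(int(k) for k in (q-[u,v]+.5)*s),3,col,1)
    dot([c+28.75*ax,c-30.75*ax,c],(255,0,255))
    dot([f(-48.75+6,30,56),f(-48.75+6,-30,56),f(30.75,0,33),f(-20.75,0,33)],(0,255,0))
    dot([f(67.75,92,58),f(67.75,-48,58)],(0,255,255))
    return o
a=snap('top','top2'); b=snap('scene','scene2')
cv2.imwrite('pics/c4.png',np.hstack([c_(a,235,160,75,95,5),c_(b,305,110,80,95,5)]))
E
```

```text
cell rel cradle x 19.5 y -0.8 z 53.2 tilt 15.1 yaw -15.5 Fx -0.0 Fz -1.0 [-0.2 -0.6 -1. ] t 11.2 w 32.529651763601116
```

View pics/c4.png

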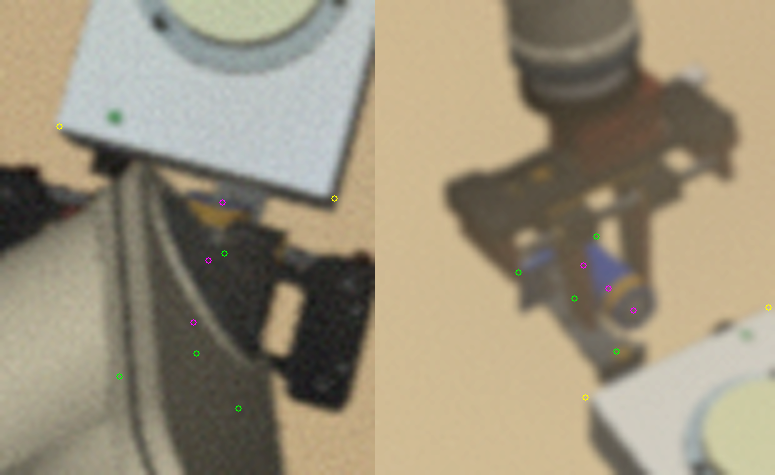

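The tilted cell sits above the drawer, clear of the panel and box. The predicted box corner and contact are within about 1.5 px of the picture. I'll descend to entry height.

```bash
python3 - <<'E'
from h import *
delta(18,11,15,lat=.7)
E
```

```text
(18, 11, 15) dtrans [-0.009  0.017 -0.425] twist [ 0.002  0.004 -0.001]
```

Request:
send_rows --commands '[{"translation": [-0.01,0.015,-0.05],"twist": [0,0,0]},{"translation": [-0.01,0.015,-0.1],"twist": [0,0,0]},{"translation": [-0.01,0.015,-0.15],"twist": [0,0,0]},{"translation": [-0.01,0.015,-0.2],"twist": [0,0,0]},{"translation": [-0.01,0.015,-0.25],"twist": [0,0,0]},{"translation": [-0.01,0.015,-0.3],"twist": [0,0,0]},{"translation": [-0.01,0.015,-0.35],"twist": [0,0,0]},{"translation": [-0.01,0.015,-0.39],"twist": [0,0,0]},{"translation": [-0.01,0.015,-0.42],"twist": [0,0,0]},{"translation": [-0.01,0.015,-0.42],"twist": [0,0,0]}]'

```text
t: 12.3
ee_pos: [537.6, 125.7, 203.1]
orientation: [3.051, -0.414, 0.407]
ft_force: [-0.1, -2.2, 6.0]
width: 32.4
```

```bash
python3 - <<'E'
from h import *
cellpose(); delta(2,11,15,lat=.7); delta(-4,11,15,lat=.7)
E
```

```text
cell rel cradle x 18.9 y 0.6 z 11.9 tilt 15.2 yaw -15.5 Fx 0.5 Fz 6.0 [-0.1 -2.2  6. ] t 12.3 w 32.37523499430752
(2, 11, 15) dtrans [-0.157  0.045 -0.007] twist [ 0.002  0.006 -0.002]
(-4, 11, 15) dtrans [-0.215  0.061 -0.007] twist [ 0.002  0.006 -0.002]
```

Fz shows about 7 N, so the can's underside is resting on the wall top; I hadn't allowed for the wall sitting under the middle of the cell. I'll raise 4 mm and then press along -x.

Request:
send_rows --commands '[{"translation": [0,0,0.02],"twist": [0,0,0]},{"translation": [0,0,0.04],"twist": [0,0,0]},{"translation": [0,0,0.04],"twist": [0,0,0]},{"translation": [-0.02,0.005,0.04],"twist": [0,0,0]},{"translation": [-0.04,0.01,0.04],"twist": [0,0,0]},{"translation": [-0.06,0.015,0.04],"twist": [0,0,0]},{"translation": [-0.08,0.02,0.04],"twist": [0,0,0]},{"translation": [-0.08,0.02,0.04],"twist": [0,0,0]},{"translation": [-0.08,0.02,0.04],"twist": [0,0,0]},{"translation": [-0.08,0.02,0.04],"twist": [0,0,0]}]'

```text
t: 13.3
ee_pos: [529.2, 127.8, 206.7]
orientation: [3.051, -0.414, 0.405]
ft_force: [-0.1, -1.2, -1.9]
width: 32.4
```

```bash
python3 - <<'E'
from h import *
cellpose()
d=snap('scene','scene3',(315,115,395,215),6)
E
```

```text
cell rel cradle x 10.0 y 0.3 z 15.4 tilt 15.1 yaw -15.5 Fx 0.2 Fz -1.9 [-0.1 -1.2 -1.9] t 13.3 w 32.44681839177494
```

View pics/scene3.png

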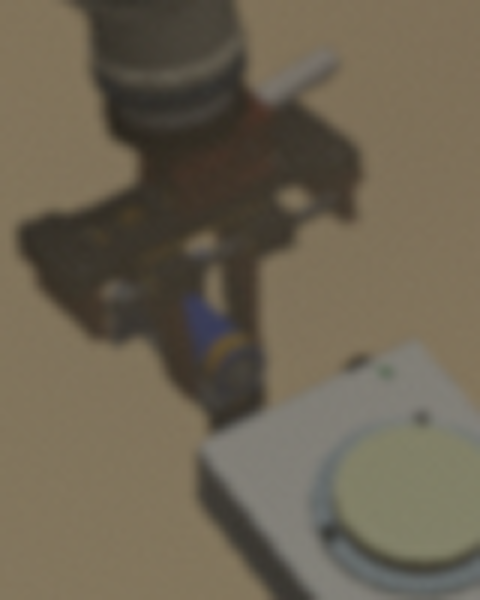

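The picture shows the cell still held nose-up with its button end over the contact wall, and no contact force. I'll press on towards the spring.

Request:
send_rows --commands '[{"translation": [-0.01,0.003,0],"twist": [0,0,0]},{"translation": [-0.02,0.005,0],"twist": [0,0,0]},{"translation": [-0.03,0.008,-0.005],"twist": [0,0,0]},{"translation": [-0.04,0.011,-0.01],"twist": [0,0,0]},{"translation": [-0.05,0.013,-0.015],"twist": [0,0,0]},{"translation": [-0.06,0.016,-0.02],"twist": [0,0,0]},{"translation": [-0.07,0.019,-0.02],"twist": [0,0,0]},{"translation": [-0.08,0.022,-0.02],"twist": [0,0,0]},{"translation": [-0.09,0.025,-0.02],"twist": [0,0,0]},{"translation": [-0.09,0.025,-0.02],"twist": [0,0,0]}]'

```text
t: 14.35
ee_pos: [520.4, 130.3, 204.9]
orientation: [3.052, -0.414, 0.406]
ft_force: [3.7, -1.3, 1.0]
width: 32.3
```

```bash
python3 -c "
from h import *
cellpose()"
```

```text
cell rel cradle x 0.9 y 0.5 z 13.6 tilt 15.1 yaw -15.4 Fx 3.9 Fz 1.0 [ 3.7 -1.3  1. ] t 14.35 w 32.26249978278123
```

Fx is 3.9 N, so the spring is about 6.5 mm compressed and the cell sits about 2 mm short of where vision puts it. I'll press 7 mm further.

Request:
send_rows --commands '[{"translation": [-0.01,0.003,0],"twist": [0,0,0]},{"translation": [-0.02,0.005,0],"twist": [0,0,0]},{"translation": [-0.03,0.008,0],"twist": [0,0,0]},{"translation": [-0.04,0.011,0],"twist": [0,0,0]},{"translation": [-0.05,0.013,0],"twist": [0,0,0]},{"translation": [-0.06,0.016,0],"twist": [0,0,0]},{"translation": [-0.068,0.019,0],"twist": [0,0,0]},{"translation": [-0.068,0.019,0],"twist": [0,0,0]},{"translation": [-0.068,0.019,0],"twist": [0,0,0]},{"translation": [-0.068,0.019,0],"twist": [0,0,0]}]'

```text
t: 15.35
ee_pos: [514.1, 132.1, 205.0]
orientation: [3.052, -0.414, 0.407]
ft_force: [7.3, -3.3, 1.1]
width: 32.4
```

```bash
python3 -c "
from h import *
cellpose()
for k in [(-6,8,10),(-6,4,5),(-6,0,0),(-3,0,0)]: delta(*k,lat=.5)"
```

```text
cell rel cradle x -5.5 y 0.6 z 13.8 tilt 15.2 yaw -15.5 Fx 7.9 Fz 1.1 [ 7.3 -3.3  1.1] t 15.35 w 32.41749568741626
(-6, 8, 10) dtrans [ 0.135 -0.037 -0.025] twist [ 0.048  0.175 -0.002]
(-6, 4, 5) dtrans [ 0.272 -0.075 -0.047] twist [ 0.094  0.343 -0.002]
(-6, 0, 0) dtrans [ 0.409 -0.113 -0.08 ] twist [ 0.141  0.511 -0.002]
(-3, 0, 0) dtrans [ 0.438 -0.121 -0.08 ] twist [ 0.141  0.511 -0.002]
```

Request:
send_rows --commands '[{"translation": [0.027,-0.007,-0.005],"twist": [0.01,0.035,0]},{"translation": [0.054,-0.015,-0.01],"twist": [0.02,0.07,0]},{"translation": [0.081,-0.022,-0.015],"twist": [0.03,0.105,0]},{"translation": [0.108,-0.03,-0.02],"twist": [0.038,0.14,0]},{"translation": [0.135,-0.037,-0.025],"twist": [0.048,0.175,0]},{"translation": [0.17,-0.046,-0.03],"twist": [0.06,0.218,0]},{"translation": [0.204,-0.056,-0.036],"twist": [0.071,0.26,0]},{"translation": [0.238,-0.066,-0.041],"twist": [0.083,0.302,0]},{"translation": [0.272,-0.075,-0.047],"twist": [0.094,0.343,0]},{"translation": [0.272,-0.075,-0.047],"twist": [0.094,0.343,0]}]'

```text
t: 16.35
ee_pos: [542.5, 124.6, 200.9]
orientation: [3.099, -0.421, 0.14]
ft_force: [7.5, -2.1, 4.9]
width: 32.8
```

```bash
python3 -c "
from h import *
cellpose()
for k in [(-6,2,2.5),(-6,0,0),(-3,0,0)]: delta(*k,lat=.5)"
```

```text
cell rel cradle x -4.4 y 1.1 z 4.6 tilt 5.1 yaw -15.5 Fx 7.7 Fz 4.9 [ 7.5 -2.1  4.9] t 16.35 w 32.774139397297866
(-6, 2, 2.5) dtrans [ 0.057 -0.019 -0.021] twist [ 0.022  0.09  -0.001]
(-6, 0, 0) dtrans [ 0.125 -0.038 -0.039] twist [ 0.045  0.174 -0.001]
(-3, 0, 0) dtrans [ 0.154 -0.046 -0.039] twist [ 0.045  0.174 -0.001]
```

Request:
send_rows --commands '[{"translation": [0.015,-0.004,-0.003],"twist": [0.006,0.022,0]},{"translation": [0.03,-0.009,-0.006],"twist": [0.011,0.045,0]},{"translation": [0.045,-0.014,-0.009],"twist": [0.017,0.067,0]},{"translation": [0.06,-0.018,-0.012],"twist": [0.022,0.09,0]},{"translation": [0.076,-0.023,-0.015],"twist": [0.028,0.111,0]},{"translation": [0.092,-0.028,-0.018],"twist": [0.034,0.132,0]},{"translation": [0.108,-0.033,-0.02],"twist": [0.04,0.153,0]},{"translation": [0.125,-0.038,-0.022],"twist": [0.045,0.174,0]},{"translation": [0.125,-0.038,-0.024],"twist": [0.045,0.174,0]},{"translation": [0.125,-0.038,-0.024],"twist": [0.045,0.174,0]}]'

```text
t: 17.35
ee_pos: [554.9, 121.1, 198.5]
orientation: [-3.113, 0.423, -0.002]
ft_force: [9.0, -0.6, 2.7]
width: 32.5
```

```bash
python3 -c "
from h import *
cellpose()
d=snap('scene','scene4',(315,115,395,215),6)"
```

```text
cell rel cradle x -6.0 y 0.8 z 1.5 tilt 0.1 yaw -15.5 Fx 8.9 Fz 2.7 [ 9.  -0.6  2.7] t 17.35 w 32.45194999760234
```

View pics/scene4.png

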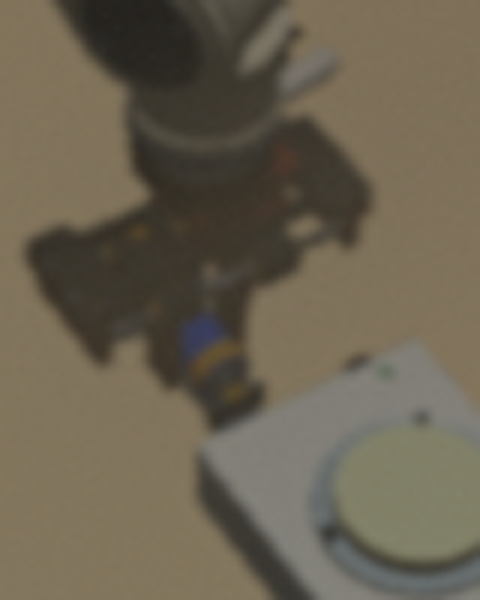

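The cell is level, and the brass contact is visible beyond the button at (238,392) with a gap. I'll lower it about 2 mm and ease it 4 mm forward.

Request:
send_rows --commands '[{"translation": [0,0,-0.005],"twist": [0,0,0]},{"translation": [0,0,-0.01],"twist": [0,0,0]},{"translation": [0,0,-0.015],"twist": [0,0,0]},{"translation": [0,0,-0.018],"twist": [0,0,0]},{"translation": [0.01,-0.003,-0.018],"twist": [0,0,0]},{"translation": [0.02,-0.005,-0.018],"twist": [0,0,0]},{"translation": [0.03,-0.008,-0.018],"twist": [0,0,0]},{"translation": [0.04,-0.011,-0.018],"twist": [0,0,0]},{"translation": [0.04,-0.011,-0.018],"twist": [0,0,0]},{"translation": [0.04,-0.011,-0.018],"twist": [0,0,0]}]'

```text
t: 18.4
ee_pos: [558.1, 120.2, 196.9]
orientation: [3.113, -0.422, -0.001]
ft_force: [4.4, 0.4, 7.8]
width: 32.1
```

```bash
python3 -c "
from h import *
cellpose()"
```

```text
cell rel cradle x -3.0 y 0.7 z -0.1 tilt -0.0 yaw -15.5 Fx 4.1 Fz 7.8 [4.4 0.4 7.8] t 18.4 w 32.0804711061129
```

Fz shows it is seated in the saddles. Release.

Request:
send_rows --commands '[{"translation": [0,0,0],"twist": [0,0,0]},{"translation": [0,0,0],"twist": [0,0,0]},{"translation": [0,0,0],"twist": [0,0,0]},{"translation": [0,0,0],"twist": [0,0,0]},{"translation": [0,0,0],"twist": [0,0,0]},{"translation": [0,0,0],"twist": [0,0,0]},{"translation": [0,0,0.05],"twist": [0,0,0]},{"translation": [0,0,0.15],"twist": [0,0,0]},{"translation": [0,0,0.3],"twist": [0,0,0]},{"translation": [0,0,0.5],"twist": [0,0,0]}]' --grip -0.4

```text
t: 19.4
ee_pos: [556.9, 119.7, 246.9]
orientation: [3.111, -0.422, -0.008]
ft_force: [-0.2, -0.5, 0.6]
width: 61.6
```

Request:
send_rows --commands '[{"translation": [-0.1,0.02,0.15],"twist": [0,0,0]},{"translation": [-0.2,0.05,0.3],"twist": [0,0,0]},{"translation": [-0.3,0.08,0.3],"twist": [0,0,0]},{"translation": [-0.4,0.11,0.3],"twist": [0,0,0]},{"translation": [-0.5,0.14,0.3],"twist": [0,0,0]},{"translation": [-0.6,0.17,0.3],"twist": [0,0,0]},{"translation": [-0.7,0.19,0.3],"twist": [0,0,0]},{"translation": [-0.8,0.22,0.3],"twist": [0,0,0]},{"translation": [-0.9,0.25,0.3],"twist": [0,0,0]},{"translation": [-1,0.28,0.3],"twist": [0,0,0]}]'

```text
t: 20.4
ee_pos: [456.2, 148.0, 275.7]
orientation: [3.111, -0.422, -0.007]
ft_force: [-0.3, -0.4, 0.3]
width: 61.1
```

```bash
python3 - <<'E'
from h import *
cellpose()
a=snap('top','top5');b=snap('scene','scene5')
g=lambda d,u,v,w,h,s:np.clip(cv2.resize(d['img'][v:v+h,u:u+w,::-1],None,fx=s,fy=s,interpolation=cv2.INTER_CUBIC)*1.5,0,255).astype(np.uint8)
cv2.imwrite('pics/c5.png',np.hstack([g(a,245,180,60,75,6),g(b,320,145,60,75,6)]))
E
```

```text
cell rel cradle x -109.2 y -0.1 z 78.7 tilt -0.2 yaw -15.4 Fx -0.1 Fz 0.3 [-0.3 -0.4  0.3] t 20.4 w 61.06150312999851
```

View pics/c5.png

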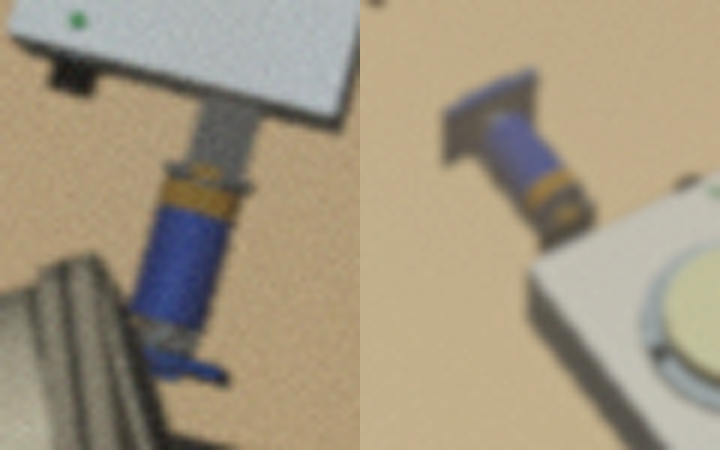

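The fresh cell lies straight in the drawer. Its button is at the contact (205,172 in the left crop) and the spring is visible behind the flat end at (170,335). Next I'll set up the push: fingers closed, tips leaning forward under the ridge.

```bash
sed -i 's/^def delta/L_=164.\ndef setL(v):\n    global L\n    L=v\ndef delta/' h.py; python3 -c "
import h; h.setL(182.)
h.delta(-80,40,20); h.delta(-80,-9,20); h.delta(-70,-9,20)"
```

```text
(-80, 40, 20) dtrans [-0.32   0.087 -0.316] twist [-0.183 -0.685 -0.002]
(-80, -9, 20) dtrans [-0.32   0.087 -0.806] twist [-0.183 -0.685 -0.002]
(-70, -9, 20) dtrans [-0.224  0.061 -0.806] twist [-0.183 -0.685 -0.002]
```

Request:
send_rows --commands '[{"translation": [-0.08,0.02,0],"twist": [-0.03,-0.12,0]},{"translation": [-0.15,0.04,0],"twist": [-0.06,-0.24,0]},{"translation": [-0.22,0.06,0],"twist": [-0.1,-0.36,0]},{"translation": [-0.28,0.075,-0.05],"twist": [-0.13,-0.48,0]},{"translation": [-0.32,0.087,-0.1],"twist": [-0.16,-0.6,0]},{"translation": [-0.32,0.087,-0.25],"twist": [-0.183,-0.685,0]},{"translation": [-0.32,0.087,-0.4],"twist": [-0.183,-0.685,0]},{"translation": [-0.32,0.087,-0.6],"twist": [-0.183,-0.685,0]},{"translation": [-0.32,0.087,-0.75],"twist": [-0.183,-0.685,0]},{"translation": [-0.32,0.087,-0.8],"twist": [-0.183,-0.685,0]}]' --grip 1

```text
t: 21.5
ee_pos: [452.9, 131.7, 222.0]
orientation: [3.084, -0.386, 0.457]
ft_force: [-8.1, -19.9, 67.3]
width: 0.7
```

```bash
python3 -c "
import h; h.setL(182.); h.cellpose(); h.delta(-48,-9,20); h.delta(51.8,-9,20)"
```

```text
cell rel cradle x -55.6 y -8.7 z 14.7 tilt 16.6 yaw -14.6 Fx -2.5 Fz 67.3 [ -8.1 -19.9  67.3] t 21.5 w 0.6626015605602372
(-48, -9, 20) dtrans [ 0.016  0.164 -0.27 ] twist [-0.098 -0.097 -0.055]
(51.8, -9, 20) dtrans [ 0.977 -0.103 -0.27 ] twist [-0.098 -0.097 -0.055]
```

Fz is 67 N: the arm could not reach back that far, so the tips came down on the ridge. I'll back straight up.

Request:
send_rows --commands '[{"translation": [0,0,0.3],"twist": [0,0,0]},{"translation": [0,0,0.5],"twist": [0,0,0]},{"translation": [0,0,0.7],"twist": [0,0,0]},{"translation": [0,0,0.8],"twist": [0,0,0]},{"translation": [0,0,0.8],"twist": [0,0,0]},{"translation": [0,0,0.8],"twist": [0,0,0]},{"translation": [0,0,0.8],"twist": [0,0,0]},{"translation": [0,0,0.8],"twist": [0,0,0]},{"translation": [0,0,0.8],"twist": [0,0,0]},{"translation": [0,0,0.8],"twist": [0,0,0]}]'

```text
t: 22.5
ee_pos: [450.3, 132.0, 300.2]
orientation: [3.084, -0.385, 0.448]
ft_force: [0.0, -0.0, 1.4]
width: 0.0
```

```bash
python3 - <<'E'
import h; from h import *
h.setL(182.); h.cellpose(); o=ctrl.get_obs(); print(o['qpos'].round(2),o['ee_pos'])
a=snap('top','top6');b=snap('scene','scene6')
g=lambda d,u,v,w,h,s:np.clip(cv2.resize(d['img'][v:v+h,u:u+w,::-1],None,fx=s,fy=s,interpolation=cv2.INTER_CUBIC)*1.5,0,255).astype(np.uint8)
cv2.imwrite('pics/c6.png',np.hstack([g(a,245,180,60,75,6),g(b,320,145,60,75,6)]))
E
```

```text
cell rel cradle x -59.0 y -9.5 z 92.6 tilt 16.3 yaw -14.5 Fx 0.0 Fz 1.4 [ 0.  -0.   1.4] t 22.5 w 0.028551386837965934
[ 0.29  0.33  2.11 -0.27  0.45  2.34] [450.33013178 131.99101843 300.22052882]
```

View pics/c6.png

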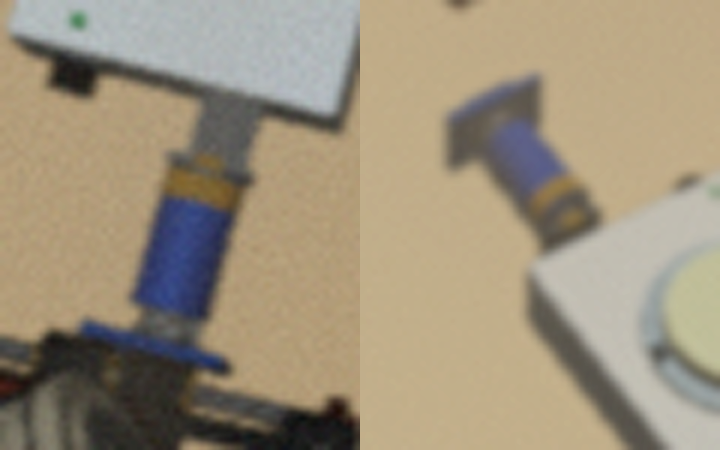

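The cell is still home and the drawer has only crept in a few mm; nothing is damaged. I'll use a vertical tool instead, which is well within reach, and go over high first.

```bash
python3 -c "
import h; h.setL(182.)
h.delta(-82,50,0)"
```

```text
(-82, 50, 0) dtrans [ 0.313  0.086 -0.354] twist [ 0.081  0.567 -0.044]
```

Request:
send_rows --commands '[{"translation": [0.06,0.02,0],"twist": [0.016,0.113,-0.009]},{"translation": [0.12,0.04,0],"twist": [0.032,0.226,-0.018]},{"translation": [0.18,0.05,0],"twist": [0.048,0.339,-0.027]},{"translation": [0.24,0.07,0],"twist": [0.064,0.452,-0.036]},{"translation": [0.31,0.086,0],"twist": [0.081,0.567,-0.044]},{"translation": [0.31,0.086,0],"twist": [0.081,0.567,-0.044]},{"translation": [0.31,0.086,0],"twist": [0.081,0.567,-0.044]},{"translation": [0.31,0.086,0],"twist": [0.081,0.567,-0.044]},{"translation": [0.31,0.086,0],"twist": [0.081,0.567,-0.044]},{"translation": [0.31,0.086,0],"twist": [0.081,0.567,-0.044]}]'

```text
t: 23.6
ee_pos: [481.1, 140.6, 300.7]
orientation: [-3.113, 0.423, -0.001]
ft_force: [0.2, -0.5, -0.1]
width: 0.7
```

```bash
python3 -c "
import h; h.setL(182.); h.cellpose(); print(h.ctrl.get_obs()['qpos'].round(2))
h.delta(-82,30,0);h.delta(-82,-5,0)"
```

```text
cell rel cradle x -82.5 y -0.1 z 85.7 tilt 0.0 yaw -15.5 Fx 0.4 Fz -0.1 [ 0.2 -0.5 -0.1] t 23.6 w 0.7457917158546581
[ 0.26  0.4   1.97 -0.    0.77  2.1 ]
(-82, 30, 0) dtrans [ 0.006  0.    -0.557] twist [-0.     0.002 -0.   ]
(-82, -5, 0) dtrans [ 0.006  0.    -0.907] twist [-0.     0.002 -0.   ]
```

Request:
send_rows --commands '[{"translation": [0,0,-0.1],"twist": [0,0,0]},{"translation": [0,0,-0.2],"twist": [0,0,0]},{"translation": [0,0,-0.3],"twist": [0,0,0]},{"translation": [0,0,-0.4],"twist": [0,0,0]},{"translation": [0,0,-0.5],"twist": [0,0,0]},{"translation": [0,0,-0.6],"twist": [0,0,0]},{"translation": [0,0,-0.7],"twist": [0,0,0]},{"translation": [0,0,-0.8],"twist": [0,0,0]},{"translation": [0,0,-0.88],"twist": [0,0,0]},{"translation": [0,0,-0.9],"twist": [0,0,0]}]'

```text
t: 24.6
ee_pos: [481.1, 140.5, 209.6]
orientation: [3.113, -0.424, -0.001]
ft_force: [-0.2, -1.8, 0.0]
width: 0.1
```

Request:
send_rows --commands '[{"translation": [0.06,-0.017,0],"twist": [0,0,0]},{"translation": [0.12,-0.033,0],"twist": [0,0,0]},{"translation": [0.15,-0.042,0],"twist": [0,0,0]},{"translation": [0.18,-0.05,0],"twist": [0,0,0]},{"translation": [0.21,-0.058,0],"twist": [0,0,0]},{"translation": [0.25,-0.069,0],"twist": [0,0,0]},{"translation": [0.3,-0.083,0],"twist": [0,0,0]},{"translation": [0.35,-0.097,0],"twist": [0,0,0]},{"translation": [0.4,-0.111,0],"twist": [0,0,0]},{"translation": [0.45,-0.125,0],"twist": [0,0,0]}]'

```text
t: 25.6
ee_pos: [526.7, 128.0, 210.6]
orientation: [-3.113, 0.424, -0.0]
ft_force: [-2.1, 0.5, 1.9]
width: 0.5
```

```bash
python3 -c "
import h; h.setL(182.); h.cellpose(); h.delta(38,-5,0); h.delta(46,-5,0)"
```

```text
cell rel cradle x -35.2 y -0.1 z -4.4 tilt 0.0 yaw -15.5 Fx -2.2 Fz 1.9 [-2.1  0.5  1.9] t 25.6 w 0.48480519914775017
(38, -5, 0) dtrans [ 0.706 -0.194 -0.006] twist [-0.  0.  0.]
(46, -5, 0) dtrans [ 0.783 -0.216 -0.006] twist [-0.  0.  0.]
```

Fx is −2.2 N, which matches the drawer's friction as it slides. I'll push on 68 mm, then creep.

Request:
send_rows --commands '[{"translation": [0.07,-0.019,0],"twist": [0,0,0]},{"translation": [0.14,-0.039,0],"twist": [0,0,0]},{"translation": [0.21,-0.058,0],"twist": [0,0,0]},{"translation": [0.28,-0.078,0],"twist": [0,0,0]},{"translation": [0.35,-0.097,0],"twist": [0,0,0]},{"translation": [0.42,-0.116,0],"twist": [0,0,0]},{"translation": [0.49,-0.136,0],"twist": [0,0,0]},{"translation": [0.56,-0.155,0],"twist": [0,0,0]},{"translation": [0.62,-0.172,0],"twist": [0,0,0]},{"translation": [0.66,-0.183,0],"twist": [0,0,0]}]'

```text
t: 26.6
ee_pos: [593.0, 109.7, 210.6]
orientation: [-3.113, 0.424, -0.001]
ft_force: [-2.1, 1.3, 0.4]
width: 0.6
```

Request:
send_rows --commands '[{"translation": [0.01,-0.003,0],"twist": [0,0,0]},{"translation": [0.02,-0.006,0],"twist": [0,0,0]},{"translation": [0.03,-0.008,0],"twist": [0,0,0]},{"translation": [0.04,-0.011,0],"twist": [0,0,0]},{"translation": [0.05,-0.014,0],"twist": [0,0,0]},{"translation": [0.06,-0.017,0],"twist": [0,0,0]},{"translation": [0.07,-0.019,0],"twist": [0,0,0]},{"translation": [0.08,-0.022,0],"twist": [0,0,0]},{"translation": [0.08,-0.022,0],"twist": [0,0,0]},{"translation": [0.08,-0.022,0],"twist": [0,0,0]}]'

```text
t: 27.6
ee_pos: [600.5, 107.6, 210.6]
orientation: [-3.113, 0.424, -0.001]
ft_force: [-1.6, 0.4, 0.1]
width: 0.3
```

```bash
python3 -c "
import h; h.setL(182.); h.cellpose()"
```

```text
cell rel cradle x 41.5 y -0.0 z -4.4 tilt 0.0 yaw -15.5 Fx -1.7 Fz 0.1 [-1.6  0.4  0.1] t 27.6 w 0.30981765511609954
```

Request:
send_rows --commands '[{"translation": [0.005,-0.001,0],"twist": [0,0,0]},{"translation": [0.01,-0.003,0],"twist": [0,0,0]},{"translation": [0.015,-0.004,0],"twist": [0,0,0]},{"translation": [0.02,-0.006,0],"twist": [0,0,0]},{"translation": [0.025,-0.007,0],"twist": [0,0,0]},{"translation": [0.03,-0.008,0],"twist": [0,0,0]},{"translation": [0.035,-0.01,0],"twist": [0,0,0]},{"translation": [0.04,-0.011,0],"twist": [0,0,0]},{"translation": [0.04,-0.011,0],"twist": [0,0,0]},{"translation": [0.04,-0.011,0],"twist": [0,0,0]}]'

```text
t: 28.6
ee_pos: [604.5, 106.5, 210.6]
orientation: [-3.113, 0.424, -0.001]
ft_force: [-1.2, 1.6, -0.7]
width: -0.1
```

Request:
send_rows --commands '[{"translation": [0.005,-0.001,0],"twist": [0,0,0]},{"translation": [0.01,-0.003,0],"twist": [0,0,0]},{"translation": [0.015,-0.004,0],"twist": [0,0,0]},{"translation": [0.02,-0.006,0],"twist": [0,0,0]},{"translation": [0.025,-0.007,0],"twist": [0,0,0]},{"translation": [0.03,-0.008,0],"twist": [0,0,0]},{"translation": [0.03,-0.008,0],"twist": [0,0,0]},{"translation": [0.03,-0.008,0],"twist": [0,0,0]},{"translation": [0.03,-0.008,0],"twist": [0,0,0]},{"translation": [0.03,-0.008,0],"twist": [0,0,0]}]'

```text
t: 29.6
ee_pos: [605.7, 106.3, 210.6]
orientation: [3.113, -0.424, -0.007]
ft_force: [-10.3, 5.5, 8.1]
width: 0.4
```

A hard stop at Fx of about −12 N, at the expected travel. I'll back off, lift away and check.

Request:
send_rows --commands '[{"translation": [-0.05,0.014,0],"twist": [0,0,0]},{"translation": [-0.1,0.028,0],"twist": [0,0,0]},{"translation": [-0.2,0.055,0],"twist": [0,0,0]},{"translation": [-0.3,0.083,0.1],"twist": [0,0,0]},{"translation": [-0.4,0.11,0.2],"twist": [0,0,0]},{"translation": [-0.5,0.14,0.35],"twist": [0,0,0]},{"translation": [-0.6,0.166,0.5],"twist": [0,0,0]},{"translation": [-0.7,0.19,0.65],"twist": [0,0,0]},{"translation": [-0.8,0.22,0.8],"twist": [0,0,0]},{"translation": [-0.9,0.25,0.9],"twist": [0,0,0]}]'

```text
t: 30.6
ee_pos: [516.7, 131.0, 302.5]
orientation: [-3.112, 0.423, -0.004]
ft_force: [0.7, 0.0, 0.5]
width: 0.1
```

Request:
send_rows --commands '[{"translation": [0,-0.1,0],"twist": [0,0,0]},{"translation": [0,-0.2,0],"twist": [0,0,0]},{"translation": [0,-0.3,0],"twist": [0,0,0]},{"translation": [0,-0.4,0],"twist": [0,0,0]},{"translation": [0,-0.5,0],"twist": [0,0,0]},{"translation": [0,-0.6,0],"twist": [0,0,0]},{"translation": [0,-0.7,0],"twist": [0,0,0]},{"translation": [0,-0.8,0],"twist": [0,0,0]},{"translation": [0,-0.9,0],"twist": [0,0,0]},{"translation": [0,-1,0],"twist": [0,0,0]}]'

```text
t: 31.6
ee_pos: [517.4, 29.9, 300.6]
orientation: [-3.113, 0.424, -0.001]
ft_force: [-0.6, 0.1, 0.4]
width: 1.1
```

```bash
python3 - <<'E'
from h import *
a=snap('top','top7');b=snap('scene','scene7')
g=lambda d,u,v,w,h,s:np.clip(cv2.resize(d['img'][v:v+h,u:u+w,::-1],None,fx=s,fy=s,interpolation=cv2.INTER_CUBIC)*1.5,0,255).astype(np.uint8)
cv2.imwrite('pics/c7.png',np.hstack([g(a,235,115,95,110,4),g(b,320,140,100,110,4)]))
# change map outside the turntable/arm
for n0,n1,reg in(('top0','top7',dict(rack=(400,205,466,265),lighter=(350,150,380,185),cup=(405,110,450,155),dishes=(455,140,500,185),burner=(148,170,190,222),marker=(178,260,240,280),dish=(260,130,306,176))),):
    A,B=load(n0)['img'].astype(int),load(n1)['img'].astype(int)
    for k,(u,v,x,y) in reg.items(): print(k,np.abs(A-B)[v:y,u:x].mean().round(2),(np.abs(A-B)[v:y,u:x].max(2)>40).sum())
E
```

```text
rack 6.97 306
lighter 3.54 0
cup 3.42 0
dishes 3.82 0
burner 3.39 0
marker 3.67 0
dish 3.9 0
```

View pics/c7.png

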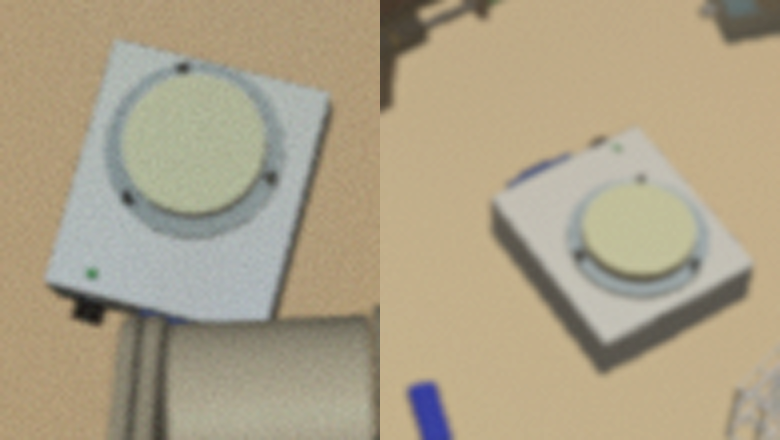

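The drawer panel sits flush against the box front (a thin blue strip in both views), and the dish has not moved. I'll check the spent cell by pixel difference and hand in.

```bash
python3 - <<'E'
from h import *
A,B=load('top0')['img'].astype(int),load('top7')['img'].astype(int)
print('spent',(np.abs(A-B)[208:242,438:464].max(2)>40).sum())
print(ctrl.get_obs()['t'],ctrl.close_job())
E
```

```text
spent 0
the job is handed in; nothing more can be done
31.7 None
```

The fresh cell is fitted in the drawer, the drawer is pushed shut, and I handed the job in at 31.7 s.

**Fitting:** I tilted the cell button-up, pressed its flat end against the spring to about 8–9 N, lowered it level into the saddles and let go. A picture afterwards showed it straight in the drawer with its button at the contact. Its levelness is inferred from that picture and the seating force, not measured.

**Closing:** The push met about 2 N of friction, then a hard stop at about 12 N at the expected travel. The last pictures show the panel flush with the box.

**Bystanders:** Before and after top views show no change at the spent cell, dish, dish stack, burner, cup, marker or lighter.

**What went wrong:**
- **Wall contact:** the cell briefly rested on the contact wall with about 7 N on the way in.
- **Ridge contact:** my first attempt to get in front of the drawer was out of reach. The closed fingertips came down on the drawer's ridge with 67 N at the last reading. That is under the 120 N wrist limit, and it was the fingertips rather than the gripper body as far as I can tell. The drawer crept in a few millimetres and the cell stayed home. I backed off and pushed with the tool vertical instead, against the ridge rather than the flat face.

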